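Shut the filter tap and park its spout over the funnel

TASK

The water supply has been cut off and the tap on the water filter was left open. With a fingertip, push the tap's top lever clockwise (seen from above) until it is fully shut, and push the spout round until its outlet hangs over the middle of the grey funnel, so that any drips land in the jar. Only push, and do not pick up or shift the jar, the funnel or anything else on the counter.

Things in the scene. Friction and masses are not known exactly. Their poses are not given: they have to be found in the camera images.
- filter: countertop water filter, fixed, 260 mm tall: white base 128 mm across, clear housing with white cartridge, blue head 124 mm across with its top 172 mm up, steel tap on its centre. Origin: centre of the underside, on the tap's upright axis; -x is its front, where a white round gauge sits on the blue head; the thin blue hose leaves at the back (+x), down into the counter
- tap_axis (a point): point on the upright axis of the tap, 216 mm above the counter. Spout and lever both turn about this axis. Axes as filter
- tap_spout (a joint): angle (rad) of the swivelling steel spout about the tap axis: 0 = pointing to the filter's front (-x), positive = counter-clockwise from above; stops at -1.9 and 1.9. Stiff (0.15 N m), stays where left. A level round tube 16 mm thick, centreline 216 mm above the counter, out to 140 mm from the axis, then bent straight down to the outlet
- spout_push (a point): point on the centreline of the spout's level tube, 120 mm out from the tap axis, 216 mm above the counter
- spout_outlet (a point): centre of the spout's downward outlet (black ring 20 mm across), 150 mm out from the tap axis, 172 mm above the counter
- tap_lever (a joint): angle (rad) of the flat steel lever on top of the tap, about the tap axis: 0 = fully shut at its stop, pointing to the filter's front (-x); grows counter-clockwise from above to 1.57 = fully open, pointing to the filter's -y side. Stiff (0.18 N m), stays where left. Lever 88 mm long from the axis, 13 mm wide (17 at the round tip), from 245 to 254 mm above the counter; the spout passes below it
- lever_push (a point): centre of the lever's thickness, 70 mm out from the tap axis, 250 mm above the counter
- funnel: loose grey plastic wide-neck jar funnel, 124 mm across its mouth, 64 mm tall, sitting in the mouth of the jar with its rim 157 mm above the counter. Origin: centre of its lower end, 93 mm above the counter; z up
- funnel_mouth (a point): centre of the funnel's mouth, level with its rim, 157 mm above the counter
- jar: loose clear glass jar with wire latch, 96 mm across and 115 mm tall, its hinged lid hanging open at the +x side of the jar (reaching 80 mm from the axis). Stands beside the filter, about 150 mm from the tap axis, on either its left or its right. Origin: centre of the underside
- mug: loose blue mug, 82 mm across, 95 mm tall, handle on its +y side; stands on the other side of the filter from the jar. Origin: centre of the underside
- spoon: loose stainless spoon about 155 mm long lying on the counter, bowl at its +x end. Origin on the counter near its middle
- trivet: loose round cork trivet, 140 mm across, 10 mm thick. Origin: centre of the underside
- coffee_pot: loose small brass coffee pot, 86 mm across, 78 mm tall, dark handle to its +y side reaching 150 mm out and 104 mm up; stands on the trivet. Origin: centre of the underside
- plate_near: loose white plate with a blue edge, 190 mm across, upright in a pine peg rack at the left of the counter, top 201 mm up. Origin: lowest point of its rim
- plate_far: the second such plate, 70 mm further left in the rack. Origin: lowest point of its rim
Mind the look-alikes: they are no part of the job. What is shaped like the jar but green or red is not meant.

How it is judged (in metres and radians):
At the end, for the whole second after the job is handed in: The lever is within 0.09 rad (5 degrees) of its shut stop; the centre of the spout's outlet is within 25 mm, seen from above, of the centre of the funnel's mouth, and both are at rest; the jar stands upright within 20 mm of where it was and the funnel sits straight in its mouth (value of joint tap_lever below 0.09 rad and horizontal distance between spout_outlet and funnel_mouth below 0.025 m and velocity of joint tap_spout between -0.03 and 0.03 rad/s and distance of jar from where it was at the start of the episode below 0.02 m and angle between jar's own z axis and vertical below 0.08 rad and horizontal distance between funnel and jar below 0.012 m and angle between funnel's own z axis and vertical below 0.12 rad and height (world z) of funnel below 0.099 m and velocity of joint tap_lever between -0.03 and 0.03 rad/s); the robot touches nothing.
It fails at once if the jar is lifted, tipped or shifted by more than 20 mm (distance of jar from where it was at the start of the episode above 0.02 m or angle between jar's own z axis and vertical above 0.25 rad).
It fails at once if the funnel is lifted, tipped or shifted by more than 20 mm (distance of funnel from where it was at the start of the episode above 0.02 m or angle between funnel's own z axis and vertical above 0.3 rad).
It fails at once if the mug, spoon, trivet or coffee pot is lifted, tipped or shifted by more than 20 mm (distance of any of mug, spoon, trivet, coffee_pot from where it was at the start of the episode above 0.02 m or angle between any of mug, coffee_pot's own z axis and vertical above 0.35 rad).
It fails at once if a plate is lifted or shifted by more than 20 mm in the rack (distance of any of plate_near, plate_far from where it was at the start of the episode above 0.02 m).
It also fails if it takes over 45 s, if anything falls off the work surface, if the arm or the gripper's body presses on something with over 40 N, if the wrist force passes 120 N, or if a joint passes its speed limit or range.

ROBOT

A 7-joint arm with a two-finger parallel gripper is mounted at the origin on the work surface. World frame = base frame: x ahead of the robot, y to its left, z up, the work surface at z = 0. Lengths are in mm, angles in rad, forces in N, time in s.
With the tool pointing down it reaches from about 400 to 750 mm from the base axis. Payload 19.5 kg.
Tool frame: the origin (TCP) lies between the finger pads; the fingertips stand 25 mm ahead of it and the grasp point (between the pads) lies 6 mm ahead of it (env.nose_length is the distance from the TCP to the fingertips, in mm); z points along the fingers, y is the line along which they close (so a half turn about z gives the same grasp; the last joint's range is limited). The gripper opens to 85 mm and grips with 20 to 120 N. Pads are 22 mm wide; open, the fingers measure 114 mm over their backs; the gripper's body (76 mm by 85 mm) begins 54 mm behind the grasp point. The pads swing forward as they close: fully open they stand 13 mm farther back than shut.
Start: joints at [1.132, 0.707, -0.028, 1.485, 0.022, 0.951, -0.075], TCP at [222.211, -530.302, 256.268] pointing down, gripper open.
Joint ranges: [-2.71, 2.71], [-0.32, 2.16], [-1.57, 1.52], [0, 2.45], [-1.46, 4.6], [0, 2.02], [-2.83, 2.83]. Speed limits (rad/s): [1.89, 1.89, 2.57, 2.57, 3.01, 3.01, 3.01].

INTERFACE

Orientations are given as a unit quaternion [x, y, z, w].
In Python, from plant import env, camera gives the robot as it stands.
- The arm moves only by the tool servo_tool, never from a script. Its argument "series" is one flat list of numbers, 7 for each row, row after row: the finger opening in mm, from 0 to 85.4, then the shift along the world's x, y, z in units of 30 mm (1.0 is 30 mm), then the turn, a rotation vector about the world's x, y, z in units of 10 degrees (1.0 is 10 degrees). A call has 1 to 8 rows; each row shifts and turns the commanded pose from where the row before left it; what a row does not reach is not made up. A row lasts 1/8 s, in which the tool goes at most 62.5 mm and 10.7 degrees, less where a joint would pass 70% of its speed; a pose out of reach is approached as far as the arm can. A call is refused whole if a number of a shift passes 1 or a number of a turn 1, either way. A call with a gripper value outside its range is refused whole. The fingers move at their own pace and stop on an object; "squeeze" is the grip in N (left out, the last holds). Time passes only in rows, so rows that do not move let the fingers close. It gives the time, the measured TCP pose, the force, the opening and the grip force at its end, in the units of the state.
- env.get_state(): the state, without advancing time (a new reading comes with each control period).
- camera(name): name is "scene" or "top"; returns a dict with "frame" (400x640x3 uint8, red, green, blue), "z_map" (400x640 float32, mm along the optical axis (not along the pixel's ray), 0 where there is no reading), "camera_matrix" (3x3 intrinsics, pixels), "pose" (4x4, takes a point from camera to world coordinates). Camera axes: x right, y up, looking along -z (the intrinsics and any distortion apply to the point x, -y, -z); pixel columns grow to the right and rows downward; lengths in mm; the calibration is good to about 2 mm. A picture is of the moment at which its call begins.
- env.job_done(): hands the job in; it is judged then, once.
The state is a dict: "time_s": time; "q": joint angles; "qvel": joint speeds; "joint_efforts": joint torques, N m; "tcp_pos": TCP position; "tcp_rot": TCP orientation; "wrist_force": force on the tool from outside, world axes, zero at the start; "wrist_torque": the same for the moment, N m; "finger_gap": finger opening in mm; "gripper_force": force on a finger pad.
Only numpy, scipy, OpenCV 4.12 (cv2) and the standard library are available. Lean on these libraries where they do the work, as an engineer would, in place of code of your own. Each camera call takes 0.05 s, during which the arm holds its last target. There are 200 camera calls.

## Working session

There is one attempt and no reset: what is moved stays moved. The work goes in short steps, Python scripts to look and compute and a tool call to move; the robot and the scene stay as the last step left them, time stands still between calls to the robot, and variables do not carry over. Pictures are saved under pics/ and viewed, at most 10 in all, crops included, and the job is handed in when it is done.

Besides the shell and the picture viewer there is one more tool, called after "Emit:" by a JSON object that holds its "method" and its "body". servo_tool: Moves the arm, as the interface text tells. Its arguments: {"type":"object","properties":{"series":{"type":"array"},"squeeze":{"type":"number"}},"required":["series"]}

```bash
mkdir -p pics
cat > h.py <<'E'
import numpy as np, cv2
from plant import env, camera
def world(c):
    z=c["z_map"]; K=c["camera_matrix"]; v,u=np.mgrid[0:z.shape[0],0:z.shape[1]]
    X=(u-K[0,2])/K[0,0]*z; Y=(v-K[1,2])/K[1,1]*z
    P=np.stack([X,-Y,-z,np.ones_like(z)],-1)@c["pose"].T
    P=P[...,:3]; P[z==0]=np.nan; return P
def snap(n,tag):
    c=camera(n); cv2.imwrite(f"pics/{tag}.png",c["frame"][...,::-1]); np.savez(f"{tag}.npz",P=world(c),f=c["frame"],K=c["camera_matrix"],pose=c["pose"]); return c
E
python3 - <<'E'
from h import *
for n in("scene","top"):
    c=snap(n,n+"0"); print(c["pose"].round(2),c["camera_matrix"])
s=env.get_state();print(s["time_s"],s["tcp_pos"],s["tcp_rot"],s["finger_gap"])
E
```

```text
[[ 8.40000e-01 -3.30000e-01  4.30000e-01  1.08914e+03]
 [ 5.40000e-01  5.50000e-01 -6.40000e-01 -7.46880e+02]
 [-2.00000e-02  7.70000e-01  6.40000e-01  9.87790e+02]
 [ 0.00000e+00  0.00000e+00  0.00000e+00  1.00000e+00]] [[415.03178694   0.         319.51352182]
 [  0.         415.03178694 199.69294589]
 [  0.           0.           1.        ]]
[[-2.00000e-02  1.00000e+00 -8.00000e-02  4.32590e+02]
 [-1.00000e+00 -2.00000e-02  0.00000e+00  1.07690e+02]
 [-0.00000e+00  8.00000e-02  1.00000e+00  1.37353e+03]
 [ 0.00000e+00  0.00000e+00  0.00000e+00  1.00000e+00]] [[361.54437189   0.         323.20236912]
 [  0.         361.54437189 203.30075725]
 [  0.           0.           1.        ]]
0.1 [ 222.12984924 -530.1294612   255.88449812] [ 9.80381944e-01  1.97106562e-01 -1.07874233e-04 -4.85264849e-04] 85.22427891665305
```

View pics/scene0.png

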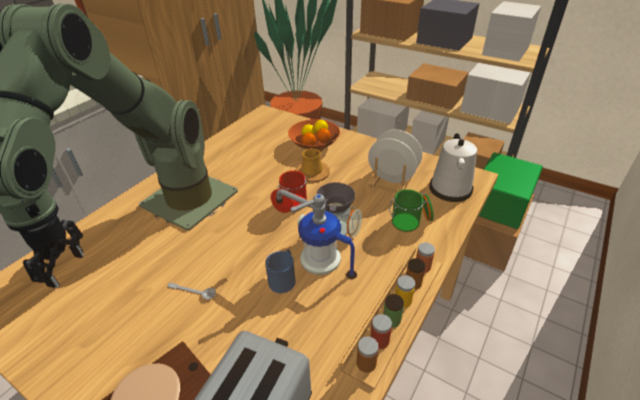

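View pics/top0.png

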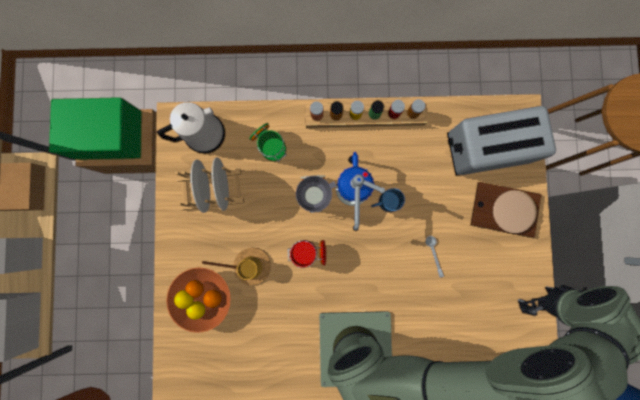

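Run:
```python
from h import *
d=np.load("top0.npz");P=d["P"];f=d["f"]
img=cv2.resize(f[130:280,240:440],None,fx=4,fy=4,interpolation=cv2.INTER_CUBIC)[...,::-1]
cv2.imwrite("pics/crop.png",img)
def circ(m,n):
    q=P[m][:,:2]; (c,r)=cv2.minEnclosingCircle(q.astype(np.float32)); print(n,len(q),"circ",np.round(c,1),round(r,1),"z",np.nanmax(P[m][:,2]).round(1),"mean",q.mean(0).round(1))
v,u=np.mgrid[0:400,0:640]; z=P[...,2]
box=lambda a,b,c,e:(u>a)&(u<b)&(v>c)&(v<e)
circ(box(290,334,170,216)&(z>148)&(z<166),"funnel rim")
circ(box(330,380,160,210)&(z>160)&(z<180),"head")
circ(box(330,410,160,240)&(z>238)&(z<275),"lever")
m=box(330,410,160,240)&(z>238); 
for p in P[m][::4]:print(p.round(0),end=' ')
print()
circ(box(345,370,190,240)&(z>195)&(z<240),"spout")
m=box(345,370,190,240)&(z>195)&(z<240)
for p in P[m][::6]:print(p.round(0),end=' ')
circ(box(375,410,180,215)&(z>80)&(z<110),"mug")
circ(box(285,335,235,270)&(z>80)&(z<180),"redjar")
```

```text
funnel rim 138 circ [564.9 131.8] 68.9 z 163.6 mean [572.3 130.8]
head 568 circ [592.8   9.1] 69.3 z 179.7 mean [ 5.921e+02 -5.000e-01]
lever 193 circ [576.1 -37.6] 51.5 z 264.1 mean [578.7 -29.2]
[606.   2. 252.] [605. -10. 257.] [602.  -1. 257.] [602. -13. 255.] [598.   3. 258.] [597.  -9. 263.] [596.   9. 257.] [595.  -3. 261.] [594. -16. 262.] [592.   3. 260.] [591.  -9. 261.] [592.  11. 242.] [589.  -0. 261.] [588. -16. 259.] [586.   6. 257.] [585.  -6. 264.] [586. -19. 256.] [583.   9. 257.] [583.  -3. 259.] [582. -16. 258.] [583. -29. 254.] [582.   8. 244.] [579.  -3. 262.] [580. -16. 255.] [580. -29. 251.] [579. -41. 256.] [577.  -0. 257.] [577. -13. 253.] [576. -31. 258.] [576. -44. 257.] [575.  -4. 248.] [573. -31. 257.] [573. -44. 253.] [573. -56. 254.] [570. -44. 255.] [570. -56. 254.] [568. -42. 247.] [566. -53. 254.] [566. -65. 256.] [563. -53. 253.] [563. -66. 253.] [563. -78. 254.] [560. -62. 254.] [559. -74. 257.] [557. -63. 252.] [557. -74. 255.] [554. -69. 252.] [553. -81. 255.] [550. -81. 255.] 
spout 195 circ [496.7   1.8] 62.5 z 228.3 mean [497.2  -0.9]
[559.   3. 218.] [555.   1. 224.] [552.  -2. 225.] [548.  -5. 226.] [546.  -9. 221.] [540.   4. 216.] [536.   2. 228.] [532.  -2. 228.] [530.  -6. 219.] [523.   5. 224.] [520.   2. 224.] [517.  -2. 223.] [514.  -5. 222.] [510.  -8. 223.] [504.   5. 222.] [501.   2. 221.] [498.  -1. 221.] [494.  -4. 224.] [491.  -8. 218.] [485.   6. 223.] [482.   2. 222.] [478.  -0. 225.] [475.  -3. 226.] [472.  -7. 221.] [466.   6. 220.] [463.   3. 220.] [459.   0. 226.] [456.  -3. 225.] [453.  -6. 224.] [447.   6. 218.] [444.   6. 220.] [440.   3. 217.] [437.  -0. 212.] mug 124 circ [ 539.9 -135.2] 49.3 z 99.7 mean [ 540.3 -139.7]
redjar 296 circ [355.9 166.3] 70.6 z 119.5 mean [356.7 156. ]
```

View pics/crop.png

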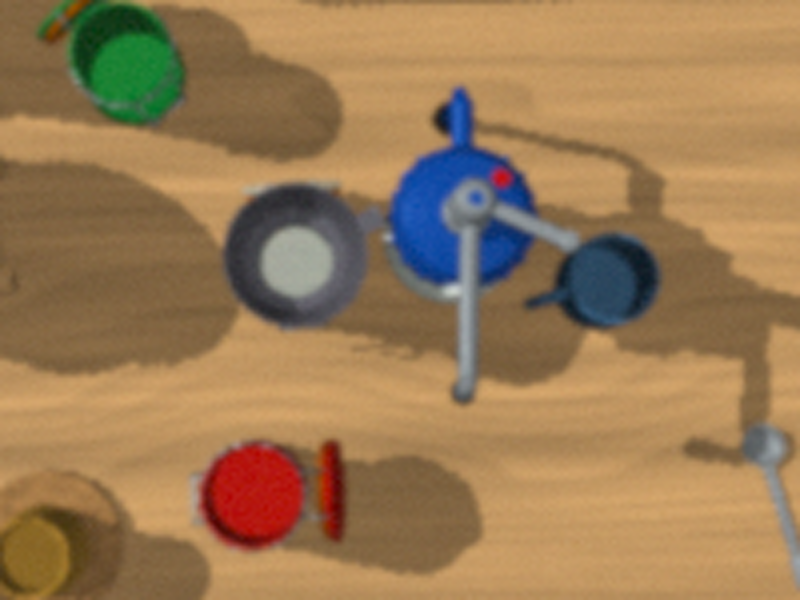

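The target is the clear jar carrying the grey funnel, at crop (297,257), which is top pixel (314,194). The green jar at crop (130,65) and the red one at (255,495) are look-alikes by colour. The spout runs from the hub at (475,200) to (463,393), pointing to -x. The lever points to (575,242) and is open. I'll refine the centres with circle fits.

```bash
cat >> h.py <<'E'
from scipy.optimize import least_squares
def fitc(q,r,x0):
    s=least_squares(lambda p:np.hypot(q[:,0]-p[0],q[:,1]-p[1])-r,x0,loss="soft_l1",f_scale=2); return s.x.round(1),len(q)
E
python3 - <<'E'
from h import *
for n in("top0","scene0"):
    P=np.load(n+".npz")["P"]; z=P[...,2]; R=lambda c:np.hypot(P[...,0]-c[0],P[...,1]-c[1])
    d=R((566,131)); m=(abs(z-157)<5)&(d<75)&(d>45); print(n,"funnel",fitc(P[m],59.5,(566,131)))
    m=(z>140)&(z<166)&(R((592,-2))>50)&(R((592,-2))<75); print("head side",fitc(P[m],62,(592,-2)))
    m=(z>255)&(R((592,-2))<22); print("hub",np.median(P[m],0).round(1),m.sum())
    m=(z>10)&(z<130)&(R((592,-2))>66)&(P[...,0]>630)&(abs(P[...,1])<50); print("hose",P[m][:,:2].mean(0) if m.any() else 0)
# image ellipse of the funnel (dark grey) back-projected to z=157
d=np.load("top0.npz");f=d["f"].astype(int)
u,v=314.2,194.2;K=d["K"];T=d["pose"]
def bp(u,v,z):
    r=T[:3,:3]@np.array([(u-K[0,2])/K[0,0],-(v-K[1,2])/K[1,1],-1]);return (T[:3,3]+r*(z-T[2,3])/r[2]).round(1)
print("funnel img",bp(u,v,157),"hub img",bp(358.9,179.6,260),"outlet end",bp(355.7,228.5,172),"lever tip",bp(240+577/4,130+242/4,252))
print("gauge",bp(240+452/4,130+290/4,150))
E
```

```text
top0 funnel (array([561.2, 136. ]), 104)
head side (array([592.8,  -3.7]), 361)
hub [591.4  -3.8 259.3] 78
hose [ 8.62811731e+02 -1.81536797e-01]
scene0 funnel (array([562.6, 139.1]), 152)
head side (array([5.905e+02, 4.000e-01]), 513)
hub [594.2  -7.5 259.4] 67
hose [869.20444737  -4.33961716]
funnel img [557.8 135.9 157. ] hub img [589.9  -6.1 260. ] outlet end [4.391e+02 1.000e-01 1.720e+02] lever tip [555.1 -85.  252. ]
gauge [527.5   4.9 150. ]
```

Emit:
{"method": "servo_tool", "body": {"series": [0,0,0,1,0,0,0,0,0,0,1,0,0,0,0,0.5,1,0,0,0,0,0,0.5,1,0,0,0,0,0,0.5,1,0,0,0,0,0,0.5,1,0,0,0,0,0,0.5,1,0,0,0,0,0,0.5,1,0,0,0,0], "squeeze": 60}}

```text
time_s: 1.1
tcp_pos: [312.6, -349.2, 316.1]
tcp_rot: [0.98, 0.197, -0.0, -0.0]
wrist_force: [0.1, -0.2, -0.0]
finger_gap: -0.1
gripper_force: 0.0
```

Emit:
{"method": "servo_tool", "body": {"series": [0,0.6,1,0,0,0,0,0,0.6,1,0,0,0,0,0,0.6,1,0,0,0,0,0,0.6,1,0,0,0,0,0,0.6,1,0,0,0,0,0,0.6,1,0,0,0,0,0,0.6,1,0,0,0,0,0,0.6,1,0,0,0,0]}}

```text
time_s: 2.1
tcp_pos: [456.6, -109.2, 316.1]
tcp_rot: [0.98, 0.197, -0.0, -0.0]
wrist_force: [-0.1, -0.2, -0.1]
finger_gap: -0.3
gripper_force: 0.0
```

Emit:
{"method": "servo_tool", "body": {"series": [0,0.4,1,0,0,0,0,0,0,1,0,0,0,0,0,0,0,-1,0,0,0,0,0,0,-1,0,0,0,0,0,0,-0.9,0,0,0,0,0,0,0,0,0,0]}}

```text
time_s: 2.85
tcp_pos: [467.6, -50.2, 228.2]
tcp_rot: [0.98, 0.197, -0.001, -0.0]
wrist_force: [0.3, -0.2, 0.7]
finger_gap: -0.2
gripper_force: 0.0
```

Emit:
{"method": "servo_tool", "body": {"series": [0,0,0.4,0,0,0,0,0,0,0.4,0,0,0,0,0,0,0.4,0,0,0,0,0,0,0.35,0,0,0,0,0,0.07,0.54,0,0,0,0,0,0.07,0.54,0,0,0,0,0,0.2,0.5,0,0,0,0,0,0.2,0.5,0,0,0,0]}}

```text
time_s: 3.85
tcp_pos: [484.8, 59.7, 229.2]
tcp_rot: [0.98, 0.197, -0.0, -0.0]
wrist_force: [0.3, -1.4, 0.0]
finger_gap: 0.1
gripper_force: 0.7
```

Run:
```python
from h import *
snap("top","top1")
img=np.load("top1.npz")["f"][130:280,240:440]
cv2.imwrite("pics/crop1.png",cv2.resize(img,None,fx=3,fy=3,interpolation=cv2.INTER_CUBIC)[...,::-1])
s=env.get_state();print(s["tcp_pos"],s["wrist_force"],s["wrist_torque"])
```

```text
[485.34553625  61.69605013 229.1041225 ] [-0.26019356  3.19454818 -0.50595827] [ 0.1146813   0.08249504 -0.04067231]
```

View pics/crop1.png

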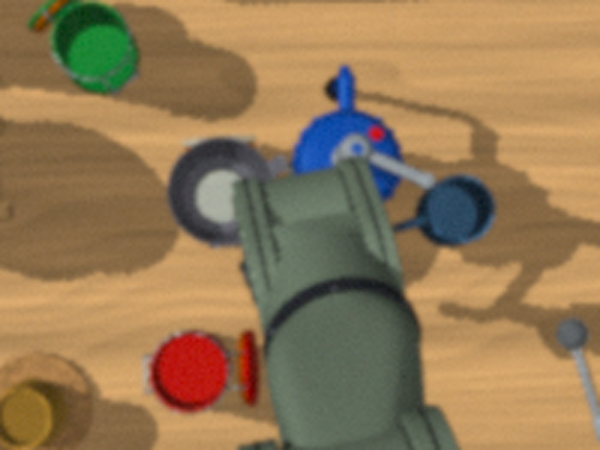

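The arm hides the spout from the top camera. I'll continue the arc and then check with the scene camera.

Emit:
{"method": "servo_tool", "body": {"series": [0,0.29,0.37,0,0,0,0,0,0.29,0.37,0,0,0,0,0,0.43,0.33,0,0,0,0,0,0.43,0.33,0,0,0,0,0,0,0,0,0,0,0]}}

```text
time_s: 4.53
tcp_pos: [528.2, 101.4, 229.0]
tcp_rot: [0.98, 0.197, 0.0, -0.0]
wrist_force: [0.4, -1.4, -0.5]
finger_gap: 0.2
gripper_force: 0.0
```

Run:
```python
from h import *
snap("scene","sc2")
img=np.load("sc2.npz")["f"][150:300,240:440]
cv2.imwrite("pics/crop2.png",cv2.resize(img,None,fx=3,fy=3,interpolation=cv2.INTER_CUBIC)[...,::-1])
P=np.load("sc2.npz")["P"];d=np.hypot(P[...,0]-591,P[...,1]+4)
m=(P[...,2]>212)&(P[...,2]<232)&(d>40)&(d<165)
print(P[m][::3].round(0).tolist())
s=env.get_state();print(s["tcp_pos"],s["wrist_force"])
```

```text
[[539.0, 128.0, 222.0], [544.0, 120.0, 225.0], [548.0, 131.0, 220.0], [543.0, 116.0, 223.0], [550.0, 122.0, 223.0], [528.0, 88.0, 232.0], [541.0, 114.0, 220.0], [550.0, 116.0, 222.0], [521.0, 94.0, 222.0], [534.0, 90.0, 229.0], [540.0, 97.0, 227.0], [549.0, 106.0, 224.0], [554.0, 115.0, 221.0], [531.0, 89.0, 225.0], [539.0, 93.0, 226.0], [543.0, 104.0, 220.0], [553.0, 106.0, 222.0], [521.0, 92.0, 215.0], [531.0, 95.0, 217.0], [540.0, 97.0, 219.0], [553.0, 94.0, 226.0], [558.0, 104.0, 222.0], [526.0, 90.0, 215.0], [537.0, 91.0, 218.0], [550.0, 93.0, 222.0], [559.0, 95.0, 224.0], [535.0, 87.0, 216.0], [554.0, 87.0, 223.0], [561.0, 92.0, 224.0], [558.0, 80.0, 226.0], [562.0, 90.0, 221.0], [560.0, 77.0, 225.0], [561.0, 93.0, 215.0], [563.0, 73.0, 225.0], [568.0, 81.0, 222.0], [565.0, 68.0, 226.0], [568.0, 81.0, 218.0], [567.0, 66.0, 224.0], [559.0, 62.0, 219.0], [569.0, 62.0, 224.0], [562.0, 58.0, 220.0], [570.0, 61.0, 221.0], [567.0, 50.0, 224.0], [573.0, 57.0, 221.0], [573.0, 46.0, 225.0], [577.0, 56.0, 220.0], [579.0, 53.0, 219.0]]
[527.68597008 100.79435601 229.0724627 ] [ 0.34036581 -0.24617495 -0.06216531]
```

View pics/crop2.png

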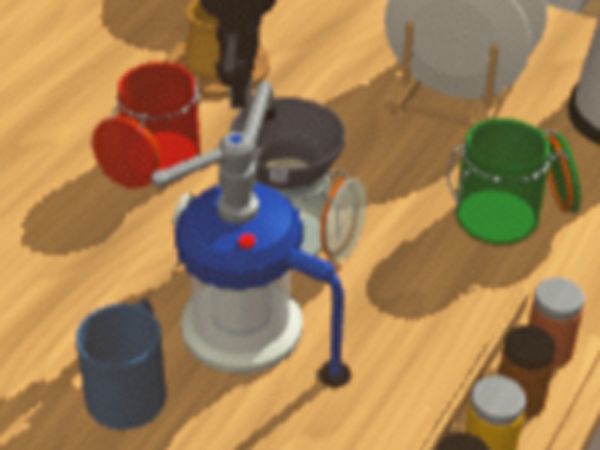

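The spout now stands at about 71° and the target is about 78°, so I'll push roughly 15 mm further and then back off.

Emit:
{"method": "servo_tool", "body": {"series": [0,0.25,0.1,0,0,0,0,0,0.23,0.1,0,0,0,0,0,0,0,0,0,0,0,0,-0.5,-0.2,0,0,0,0,0,-0.5,-0.2,0,0,0,0,0,0,0,1,0,0,0,0,0,0,1,0,0,0,0,0,0,1,0,0,0]}}

```text
time_s: 5.58
tcp_pos: [511.9, 94.5, 320.4]
tcp_rot: [0.98, 0.197, 0.0, -0.0]
wrist_force: [-0.0, -0.4, -0.5]
finger_gap: 0.0
gripper_force: 0.0
```

```bash
cat >> h.py <<'E'
def spout(P,ax=(591,-4)):
    x=P[...,0]-ax[0];y=P[...,1]-ax[1];d=np.hypot(x,y)
    m=(P[...,2]>214)&(P[...,2]<230)&(d>40)&(d<150)&(y>0)
    a=np.degrees(np.arctan2(y,-x))[m]; return np.median(a),m.sum()
E
python3 - <<'E'
from h import *
for n in("scene","top"):
    snap(n,n+"3");P=np.load(n+"3.npz")["P"];print(n,spout(P))
    d=np.hypot(P[...,0]-561,P[...,1]-137);m=(abs(P[...,2]-157)<5)&(d<75)&(d>45)
    print(fitc(P[m],59.5,(561,137)))
s=env.get_state();print(s["tcp_pos"],s["time_s"])
E
```

```text
scene (np.float64(78.56365765281464), np.int64(113))
(array([562.7, 138.8]), 134)
top (np.float64(nan), np.int64(0))
(array([560.3, 139.1]), 25)
[512.73007974  94.67469195 321.8436517 ] 5.675
  return _methods._mean(a, axis=axis, dtype=dtype,
  ret = ret.dtype.type(ret / rcount)
```

Emit:
{"method": "servo_tool", "body": {"series": [0,0.49,-1,0,0,0,0,0,0.49,-1,0,0,0,0,0,0.49,-1,0,0,0,0,0,0.49,-1,0,0,0,0,0,0.49,-1,0,0,0,0,0,0.49,-1,0,0,0,0,0,0,0,-1,0,0,0,0,0,0,-1,0,0,0]}}

```text
time_s: 6.68
tcp_pos: [600.0, -85.7, 257.8]
tcp_rot: [0.98, 0.197, -0.0, -0.0]
wrist_force: [0.2, 0.2, 0.1]
finger_gap: 0.2
gripper_force: 0.0
```

Emit:
{"method": "servo_tool", "body": {"series": [0,-0.37,0.13,0,0,0,0,0,-0.37,0.13,0,0,0,0,0,-0.62,0.2,0,0,0,0,0,-0.55,0.35,0,0,0,0,0,-0.44,0.48,0,0,0,0,0,-0.22,0.38,0,0,0,0,0,-0.15,0.35,0,0,0,0,0,0,0,0,0,0]}}

```text
$.series: bad value
```

```bash
cat >> h.py <<'E'
def lever(P,ax=(591,-4)):
    x=P[...,0]-ax[0];y=P[...,1]-ax[1];d=np.hypot(x,y);a=np.degrees(np.arctan2(-y,-x))
    m=(P[...,2]>246)&(P[...,2]<262)&(d>28)&(d<90)
    return np.percentile(a[m],[10,50,90]).round(1),m.sum()
E
python3 - <<'E'
from h import *
print("ref",lever(np.load("scene0.npz")["P"]),lever(np.load("top0.npz")["P"]))
snap("scene","sc4");P=np.load("sc4.npz")["P"];print(lever(P),spout(P))
s=env.get_state();print(s["tcp_pos"],s["wrist_force"],s["time_s"])
E
```

```text
ref (array([62.3, 68.8, 74.1]), np.int64(100)) (array([59.6, 64.7, 70.8]), np.int64(86))
(array([ 63.1,  69.8, 104.8]), np.int64(35)) (np.float64(78.80147982365372), np.int64(114))
[598.84315595 -85.36287426 254.18846431] [-0.77919825  0.10527334 -6.10221934] 6.725
```

One row was a number short, so the call was refused and nothing moved. Sending it again.

Emit:
{"method": "servo_tool", "body": {"series": [0,-0.37,0.13,0,0,0,0,0,-0.37,0.13,0,0,0,0,0,-0.62,0.2,0,0,0,0,0,-0.55,0.35,0,0,0,0,0,-0.44,0.48,0,0,0,0,0,-0.22,0.38,0,0,0,0,0,-0.15,0.35,0,0,0,0,0,0,0,0,0,0,0]}}

```text
time_s: 7.72
tcp_pos: [518.6, -24.6, 259.3]
tcp_rot: [0.98, 0.197, -0.0, 0.0]
wrist_force: [0.4, -1.0, 0.2]
finger_gap: 0.2
gripper_force: 0.7
```

Run:
```python
from h import *
snap("scene","sc5");P=np.load("sc5.npz")["P"];print(lever(P),spout(P))
img=np.load("sc5.npz")["f"][150:300,240:440]
cv2.imwrite("pics/crop5.png",cv2.resize(img,None,fx=3,fy=3,interpolation=cv2.INTER_CUBIC)[...,::-1])
s=env.get_state();print(s["tcp_pos"],s["wrist_force"],s["time_s"])
```

```text
(array([-4.7,  4.5, 25.4]), np.int64(100)) (np.float64(78.53670076052923), np.int64(113))
[518.56680827 -24.63747918 259.24824009] [ 0.10345682 -2.09354871  0.29579912] 7.775
```

View pics/crop5.png

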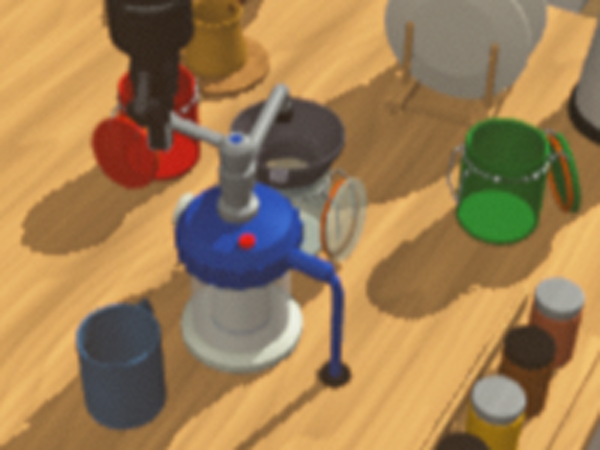

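The crop shows the lever at (170,115), nearly at the front, with the spout over the funnel. I'll push on in small steps until the stop is felt.

Emit:
{"method": "servo_tool", "body": {"series": [0,-0.02,0.15,0,0,0,0,0,0,0.15,0,0,0,0,0,0,0,0,0,0,0]}}

```text
time_s: 8.15
tcp_pos: [518.3, -22.5, 259.4]
tcp_rot: [0.981, 0.194, -0.001, 0.005]
wrist_force: [3.9, -46.3, 1.1]
finger_gap: 0.1
gripper_force: 22.0
```

The force jumped to 46 N, so the lever is at its stop. Backing off, lifting clear and checking.

Emit:
{"method": "servo_tool", "body": {"series": [0,0,-0.4,0,0,0,0,0,0,-0.8,0,0,0,0,0,0,-0.5,0.5,0,0,0,0,0,-0.5,1,0,0,0,0,-0.5,-1,1,0,0,0,0,-1,-1,0.5,0,0,0,0,-1,-1,0,0,0,0,0,0,0,0,0,0,0]}}

```text
time_s: 9.15
tcp_pos: [441.4, -173.5, 349.6]
tcp_rot: [0.981, 0.195, -0.0, 0.0]
wrist_force: [0.7, 0.3, -1.0]
finger_gap: 0.4
gripper_force: 0.0
```

Emit:
{"method": "servo_tool", "body": {"series": [0,-0.5,-1,0,0,0,0,0,-0.5,-1,0,0,0,0,0,-0.5,-1,0,0,0,0,0,-0.5,-1,0,0,0,0,0,-0.5,-1,0,0,0,0,0,-0.5,-1,0,0,0,0,0,0,0,0,0,0,0]}}

```text
time_s: 10.02
tcp_pos: [352.4, -352.9, 348.8]
tcp_rot: [0.981, 0.196, -0.0, -0.0]
wrist_force: [0.9, 1.3, 0.2]
finger_gap: -0.4
gripper_force: 0.0
```

Run:
```python
from h import *
for n in("scene","top"):
    snap(n,n+"6");P=np.load(n+"6.npz")["P"];print(n,lever(P),spout(P))
    d=np.hypot(P[...,0]-561,P[...,1]-137);m=(abs(P[...,2]-157)<5)&(d<75)&(d>45)
    print(fitc(P[m],59.5,(561,137)))
img=np.load("top6.npz")["f"][130:280,240:440]
cv2.imwrite("pics/crop6.png",cv2.resize(img,None,fx=4,fy=4,interpolation=cv2.INTER_CUBIC)[...,::-1])
s=env.get_state();print(s["tcp_pos"],s["wrist_force"],s["time_s"])
```

```text
scene (array([-5.3,  1.7,  7.4]), np.int64(83)) (np.float64(78.44864952345978), np.int64(114))
(array([562.7, 138.8]), 129)
top (array([-5.1,  0.5,  5.2]), np.int64(79)) (np.float64(75.00032639294983), np.int64(163))
(array([560.6, 137.3]), 90)
[ 353.65044166 -351.08832253  348.9925108 ] [ 0.42198913  0.32708316 -0.20195739] 10.125
```

View pics/crop6.png

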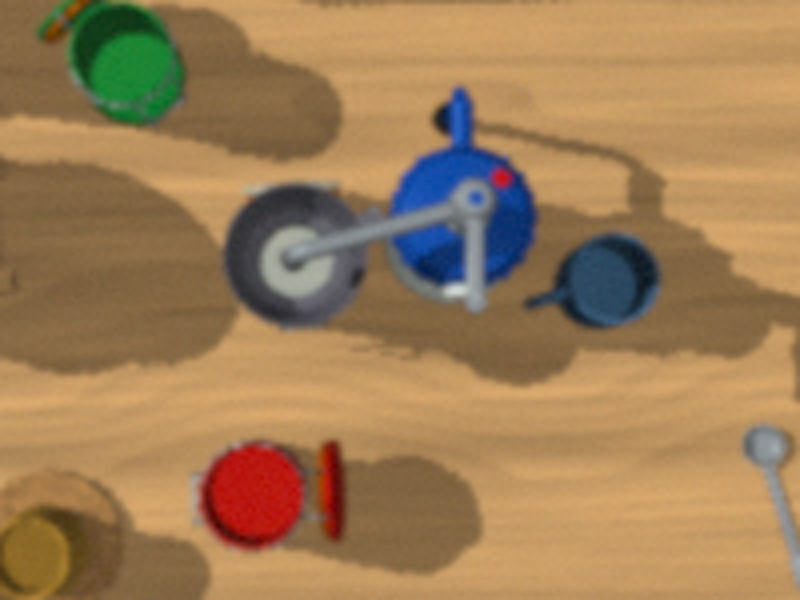

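The final top crop shows the outlet at (292,257), over the funnel's centre at (297,257). The lever rests at its stop, pointing to the front, and nothing else has moved.

```bash
python3 -c "
from plant import env
print(env.job_done())"
```

```text
the job is handed in; nothing more can be done
None
```

The job is handed in: the lever is shut against its stop, the spout outlet is within about 5 mm of the funnel's centre by camera, and I saw no sign that anything else moved; the hand-in returned no verdict.

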